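# Date-stamp both ends of a card file

### The job

Date-stamp both ends of the cardboard card file on the sprung stamp: push its tall end squarely and centrally against the stamp plate until the plate is pressed most of the way in, and pause there a moment; then draw back, turn the file end for end and stamp its low end in the same way. Keep the file upright all the while, leave it standing on the bare desk drawn back a good two centimetres or more from the stamp, and do not disturb the other things on the desk.

Things in the scene. Friction and masses are not known exactly. Their poses are not given: they have to be found in the camera images.
- file: open-topped cardboard card file, 150 mm long, 56 mm wide, about 0.25 kg, balanced about its middle, loose, standing on the desk. Walls 4 mm thick. One end is 84 mm high, the other 52 mm; the sides are 52 mm high from the low end, sloping up over the middle 90 mm to 84 mm near the tall end. Origin: centre of its underside; x runs lengthwise to the tall end, z up
- file_mid (a point): point in the middle of the card file's length and width, 35 mm above its underside (axes as the file); the file is 56 mm wide here across its y and can be gripped by its two long sides
- tall_end (a point): point on the outer face of the file's tall end, mid-width, 40 mm above its underside
- low_end (a point): point on the outer face of the file's low end, mid-width, 40 mm above its underside
- stamp: date stamp on a bent steel bracket, fixed to the desk; it does not move. Footprint 110 mm wide, 92 mm high. Origin on the desk under its middle; its x axis is level and is the direction in which the plate is pushed in; the bracket's upright stands at x = -28 mm and everything fixed lies between x = -40 and 90 mm, the plate stands out before it to x = -75 mm
- plate_face (a point): centre of the outer face of the upright stamp plate (50 mm wide, 44 mm high, centre 40 mm above the desk; axes as the stamp: x is the direction of pushing in, y level along the face). It moves with the plate
- plate (a joint): travel of the stamp plate, 0 = fully out, 0.012 m = fully in; a spring (about 3 N at the start, 7 N fully in) pushes it back out
- mouse: bystander: grey mouse, 100 x 56 x 32 mm; origin at the centre of its underside
- cup: bystander: tall paper cup with lid and straw, 94 mm across, 156 mm high (straw to 200); origin at the centre of its underside
- spray: bystander: white bottle, 44 mm across, 140 mm high; origin at the centre of its underside
- notes: bystander: block of note paper, 80 x 80 x 32 mm; origin at the centre of its underside
- roller: bystander: brown hair roller standing on end, 47 mm across, 66 mm high; origin at the centre of its underside
- figure: bystander: white rabbit figurine, 48 mm across, 97 mm high; origin at the centre of its underside
- mirror: bystander: round mirror on a foot, 110 mm across, 163 mm high; origin at the centre of its underside

How it is judged:
On the way, in this order (a step that is already met when the one before it is completed fails the run):
1. the file's tall end, square and central, presses the stamp plate in (value of joint plate above 0.007 m and contact force between file and stamp above 1 N and x of tall_end in the frame of plate_face above -0.006 m and y of tall_end in the frame of plate_face between -0.012 and 0.012 m and angle between the x axis of file_mid and the x axis of plate_face, either way round below 0.14 rad and angle between file_mid's own z axis and vertical below 0.15 rad), for 0.2 s.
2. after turning, the file's low end, square and central, presses the stamp plate in (value of joint plate above 0.007 m and contact force between file and stamp above 1 N and x of low_end in the frame of plate_face above -0.006 m and y of low_end in the frame of plate_face between -0.012 and 0.012 m and angle between the x axis of file_mid and the x axis of plate_face, either way round below 0.14 rad and angle between file_mid's own z axis and vertical below 0.15 rad), for 0.2 s.
At the end, for the whole second after the job is handed in: Tall end, then low end, each pressed the plate in over 7 mm for 0.2 s, within 12 mm of central and 0.14 rad of square. The file stands upright (0.08 rad) at rest on the desk, its middle over 90 mm from the plate (end 15 mm clear), plate fully out (angle between file_mid's own z axis and vertical below 0.08 rad and height (world z) of file_mid between 0.03 and 0.043 m and horizontal distance between file_mid and plate_face above 0.09 m and value of joint plate below 0.002 m and linear speed of file below 0.02 m/s); the robot touches nothing.
It fails at once if the file is tipped by more than 0.6 rad (angle between file_mid's own z axis and vertical above 0.6 rad).
It fails at once if a bystander is moved by more than 25 mm or knocked over (distance of any of mouse, cup, spray, notes, roller, figure, mirror from where it was at the start of the episode above 0.025 m or angle between any of mouse, cup, spray, notes, roller, figure, mirror's own z axis and vertical above 0.5 rad).
It also fails if it takes over 64 s, if anything falls off the work surface, if the arm or the gripper's body presses on something with over 40 N, if the wrist force passes 120 N, or if a joint passes its speed limit or range.

### The arm

A 6-joint arm with a two-finger parallel gripper is mounted at the origin on the work surface. World frame = base frame: x ahead of the robot, y to its left, z up, the work surface at z = 0. Lengths are in m, angles in rad, forces in N, time in s.
With the tool pointing down it reaches from about 0.275 to 0.825 m from the base axis. Payload 5.2 kg.
Tool frame: the origin (TCP) lies midway between the tips of the shut fingers; the grasp point (between the pads) lies 19 mm behind it; z points along the fingers, y is the direction in which the jaws open and shut (so a half turn about z gives the same grasp; the last joint's range is limited). The gripper opens to 93 mm and grips with 3 to 60 N. Pads are 15 mm wide; open, the fingers measure 128 mm over their backs; the gripper's body (75 mm by 188 mm) begins 65 mm behind the grasp point.
Start: joints at [-1.551, 0.259, 1.535, -0, 1.348, -0.203], TCP at [0.122, -0.536, 0.219] pointing down, gripper open.
Joint ranges: [-3.14, 3.14], [-0.91, 2.08], [0.19, 2.58], [-1.22, 4.36], [0.22, 2.71], [-3.12, 3.12]. Speed limits (rad/s): [2.57, 2.57, 3.14, 3.14, 3.14, 3.14].

### API

Orientations are given as a unit quaternion [x, y, z, w].
In Python, from plant import bot gives the robot as it stands.
- The arm moves only by the tool drive_tool, never from a script. Its argument "targets" is a list that holds one entry, the list of rows, each a list of 4 numbers: the shift along the tool's x, y, z in m, then the turn about the tool's z in degrees. A call has 1 to 10 rows; each row shifts and turns the commanded pose from where the row before left it, along the tool's axes as they then stand; what a row does not reach is not made up. A row lasts 1/12 s, in which the tool goes at most 41.7 mm and 7.16 degrees, less where a joint would pass 70% of its speed; a pose out of reach is approached as far as the arm can. A call with a gripper value outside its range is refused whole. "hand" is the gripper command: -1 is shut, 1 is fully open, values between are in proportion, set as the call begins (left out, the last holds). The fingers move at their own pace and stop on an object; the grip force is fixed at half the most. Time passes only in rows, so rows that do not move let the fingers close. It gives the time, the measured TCP pose, the force and the opening at its end, in the units of the state.
- bot.sense(): the state, without advancing time (a new reading comes with each control period).
- bot.snapshot(name): name is "scene" or "top"; returns the picture (420x560x3 uint8, red, green, blue); there is no depth.
- bot.calibration(name): a dict with "fov_y" (degrees; the focal length in pixels is half the picture's height over the tangent of half this angle, whatever the lens; pixels are square), "cx", "cy" (the principal point, pixels), "dist" ([k1, k2, p1, p2, k3] as OpenCV has them; the pictures are not rectified), "pose" (4x4, takes a point from camera to world coordinates). Camera axes: x right, y up, looking along -z (the intrinsics and any distortion apply to the point x, -y, -z); pixel columns grow to the right and rows downward; lengths in m; the calibration is good to about 2 mm. A picture is of the moment at which its call begins. calibration takes no time and is no camera call.
- bot.finish_job(): hands the job in, once; it reports no verdict.
The state is a dict: "t": time; "joint_pos": joint angles; "joint_vel": joint speeds; "joint_torque": joint torques, N m; "eef_pos": TCP position; "eef_rot": TCP orientation; "force": force on the tool from outside, world axes, zero at the start; "moment": the same for the moment, N m; "opening": opening from 0.0 (shut) to 1.0 (fully open).
Only numpy, scipy, OpenCV 4.12 (cv2) and the standard library are available. Lean on these libraries where they do the work, as an engineer would, in place of code of your own. Each camera call takes 0.05 s, during which the arm holds its last target. There are 200 camera calls.

## Working session

There is one attempt and no reset: what is moved stays moved. The work goes in short steps, Python scripts to look and compute and a tool call to move; the robot and the scene stay as the last step left them, time stands still between calls to the robot, and variables do not carry over. Pictures are saved under pics/ and viewed, about 8 in all and at most 12, crops included, and the job is handed in when it is done.

Besides the shell and the picture viewer there is one more tool, called after "Call:" as name(argument=value, ...), one argument or row to a line, values as JSON. drive_tool: Moves the arm, as the interface text tells. Its arguments: {"type":"object","properties":{"targets":{"type":"array","items":{"type":"array","items":{"type":"array","items":{"type":"number"}}}},"hand":{"type":"number"}},"required":["targets"]}

```bash
mkdir -p pics; python3 - <<'E'
from plant import bot
import cv2,numpy as np
np.set_printoptions(precision=4,suppress=True)
for n in("scene","top"):
    im=bot.snapshot(n);cv2.imwrite(f"pics/{n}0.png",im[:,:,::-1])
    c=bot.calibration(n);print(n,c)
print(bot.sense())
E
```

```text
scene {'fov_y': 45.129142640408276, 'cx': 283.6155769281354, 'cy': 206.12767598837033, 'dist': array([-0.1419,  0.    ,  0.    ,  0.    ,  0.    ]), 'pose': array([[-0.8733, -0.2599,  0.4122,  1.202 ],
       [ 0.4872, -0.4735,  0.7337,  1.1736],
       [ 0.0045,  0.8416,  0.5401,  0.9276],
       [ 0.    ,  0.    ,  0.    ,  1.    ]])}
top {'fov_y': 57.69350507175323, 'cx': 280.27610793880837, 'cy': 211.83654338434647, 'dist': array([-0.0732,  0.    ,  0.    ,  0.    ,  0.    ]), 'pose': array([[ 0.0425,  0.9778, -0.205 ,  0.3215],
       [-0.9991,  0.041 , -0.0118,  0.0236],
       [-0.0031,  0.2053,  0.9787,  1.2126],
       [ 0.    ,  0.    ,  0.    ,  1.    ]])}
{'t': 0.1, 'joint_pos': array([-1.5508,  0.2593,  1.536 , -0.    ,  1.348 , -0.2028]), 'joint_vel': array([-0.    , -0.0006, -0.0029, -0.0003,  0.0017,  0.0011]), 'joint_torque': array([  0.0012, -43.8216, -28.4644,   0.0719,   0.0362,  -0.0001]), 'eef_pos': array([ 0.1215, -0.5359,  0.2179]), 'eef_rot': array([ 0.9938,  0.1112,  0.0001, -0.0008]), 'force': array([ 0.1311, -0.0316,  0.1743]), 'moment': array([ 0.0267, -0.0254,  0.0323]), 'opening': 1.0007105759112374}
```

View pics/scene0.png

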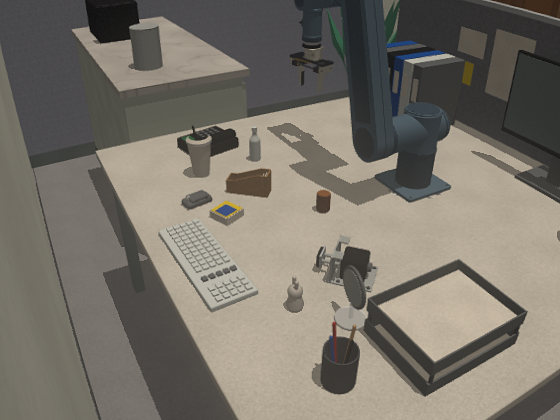

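View pics/top0.png

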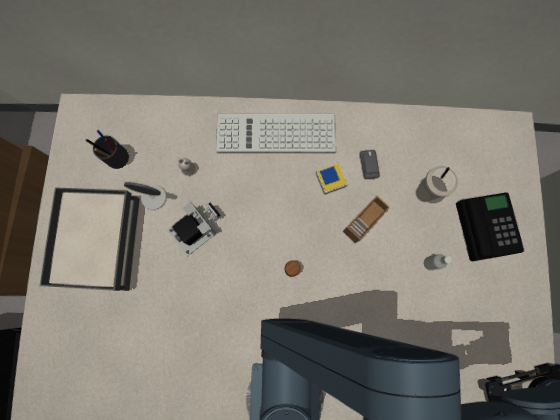

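The scene picture shows the file at about (249,182) and the stamp at about (345,262). In the top picture the file is at (367,218), with the stamp at (195,228) and its plate towards (214,211). I'll zoom in on both for the details.

```bash
python3 - <<'E'
import cv2,numpy as np
t=cv2.imread("pics/top0.png");s=cv2.imread("pics/scene0.png")
f=lambda im,x,y,w,h,k:cv2.resize(im[y:y+h,x:x+w],None,fx=k,fy=k,interpolation=cv2.INTER_CUBIC)
a=f(t,160,185,80,75,5);b=f(t,330,185,80,75,5)
c=f(s,305,225,80,75,5);d=f(s,215,150,80,75,5)
im=np.vstack([np.hstack([a,b]),np.hstack([c,d])])
cv2.imwrite("pics/crop1.png",cv2.resize(im,(640,600)))
E
```

```text
(no output)
```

View pics/crop1.png

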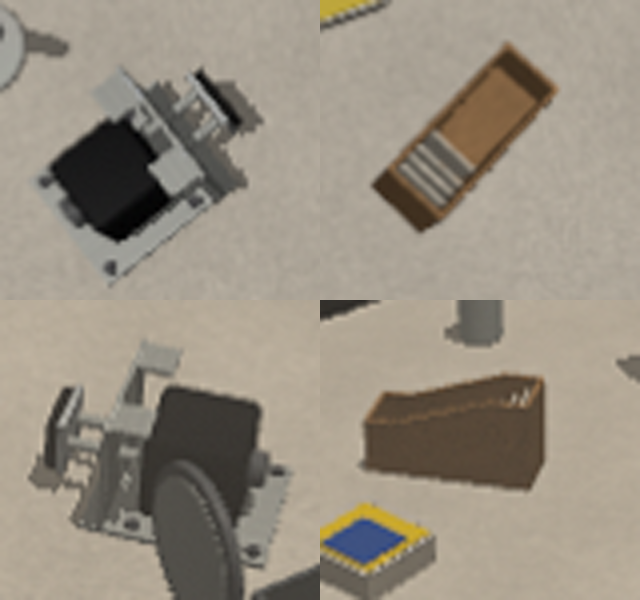

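The crops show which end is which. In the top crop the tall end is at the lower left, with its base edge at about (373,185)-(420,230), and the low-end rim is at about (507,43)-(557,88). The plate's top edge is (200,70)-(240,130) and the upright's top edge is (120,68)-(215,200). Next I'll refine these points and cast rays.

```bash
cat > h.py <<'E'
from plant import bot
import cv2,numpy as np
np.set_printoptions(precision=4,suppress=True)
def ray(n,uv):
    c=bot.calibration(n);f=210/np.tan(np.radians(c["fov_y"]/2))
    K=np.array([[f,0,c["cx"]],[0,f,c["cy"]],[0,0,1]])
    p=cv2.undistortPoints(np.float64(uv).reshape(-1,1,2),K,np.float64(c["dist"]))[:,0]
    d=np.c_[p[:,0],-p[:,1],-np.ones(len(p))]@c["pose"][:3,:3].T
    return c["pose"][:3,3],d
def at(n,uv,z):
    o,d=ray(n,uv);z=np.broadcast_to(z,len(d));return (o+d*((z-o[2])/d[:,2])[:,None])
T=lambda ps:(np.float64(ps)/4-.4)   # crop->offset
E
python3 - <<'E'
from h import *
fo=np.array([330-80,185]);so=np.array([160,185]);sf=np.array([215-80,150-75]);ss=np.array([305,225-75])
F=at("top",T([(373,185),(420,230),(507,43),(557,88)])+fo,[0,0,.052,.052])
print("file top",F); a=(F[0]+F[1])/2;b=(F[2]+F[3])/2
print("mid",(a+b)/2,"len",np.linalg.norm((a-b)[:2]),"yaw",np.degrees(np.arctan2(*(a-b)[1::-1])),[np.degrees(np.arctan2(*v[1::-1])) for v in(F[1]-F[0],F[3]-F[2])])
# scene: near-side bottom low corner, bottom corner tall near, bottom tall far; rim
G=at("scene",T([(363,467),(530,490),(545,462),(365,420),(532,382 ),(545,378)])+sf,[0,0,0,.052,.084,.084])
print("file scene",G)
P=at("top",T([(200,70),(240,130)])+so,.062);print("plate top edge",P,np.degrees(np.arctan2(*(P[1]-P[0])[1::-1])))
U=at("top",T([(120,68),(215,200)])+so,.092);print("upright",U,np.degrees(np.arctan2(*(U[1]-U[0])[1::-1])))
B=at("top",T([(35,180),(110,282),(215,205)])+so,.003);print("base",B,[np.degrees(np.arctan2(*v[1::-1])) for v in(B[1]-B[0],B[2]-B[1])])
Q=at("scene",T([(70,388),(47,462)])+ss,[.062,.018]);print("plate scene",Q)
print("bystanders",at("top",[(185,166),(152,198),(331,178),(370,163),(292,268),(440,185),(436,262)],0.03))
E
```

```text
file top [[ 0.5213 -0.1658  0.    ]
 [ 0.4864 -0.204   0.    ]
 [ 0.6303 -0.2627  0.052 ]
 [ 0.5956 -0.3018  0.052 ]]
mid [ 0.5584 -0.2336  0.026 ] len 0.14617356611560436 yaw 138.24370990909466 [np.float64(-132.4982933401203), np.float64(-131.5594217746347)]
file scene [[ 0.6286 -0.2716  0.    ]
 [ 0.5162 -0.1653  0.    ]
 [ 0.4824 -0.2011  0.    ]
 [ 0.6272 -0.2632  0.052 ]
 [ 0.494  -0.2019  0.084 ]
 [ 0.4806 -0.2029  0.084 ]]
plate top edge [[0.5842 0.2584 0.062 ]
 [0.5381 0.2236 0.062 ]] -142.95334128496376
upright [[0.5764 0.3135 0.092 ]
 [0.4787 0.2331 0.092 ]] -140.5554470816183
base [[0.501  0.3974 0.003 ]
 [0.4217 0.3288 0.003 ]
 [0.4871 0.2495 0.003 ]] [np.float64(-139.1288100032816), np.float64(-50.47108652999114)]
plate scene [[0.5492 0.2349 0.062 ]
 [0.5771 0.252  0.018 ]]
bystanders [[ 0.7093  0.356   0.03  ]
 [ 0.5974  0.4531  0.03  ]
 [ 0.6877 -0.1213  0.03  ]
 [ 0.7446 -0.2485  0.03  ]
 [ 0.3941 -0.0057  0.03  ]
 [ 0.6802 -0.4782  0.03  ]
 [ 0.4296 -0.4548  0.03  ]]
```

Position estimates for the file agree between views: mid (0.556,-0.233), yaw 138°. I need a sharper look at the stamp.

```bash
python3 - <<'E'
import cv2,numpy as np
t=cv2.imread("pics/top0.png");s=cv2.imread("pics/scene0.png")
f=lambda im,x,y,w,h,k:cv2.resize(im[y:y+h,x:x+w],None,fx=k,fy=k,interpolation=cv2.INTER_CUBIC)
def grid(im,x,y,k,st):
    for i in range(0,im.shape[1],st*k): cv2.putText(im,str(x+i//k),(i,8),0,.33,(0,0,255),1); im[:,i]=im[:,i]*.7
    for j in range(0,im.shape[0],st*k): cv2.putText(im,str(y+j//k),(0,j+10),0,.33,(0,0,255),1); im[j]=im[j]*.7
    return im
a=grid(f(t,166,196,62,60,10)[:, :400*2],166,196,10,5)
b=grid(f(s,308,232,50,50,10),308,232,10,5)
a=cv2.resize(a,(420,406));b=cv2.resize(b,(380,380))
h=np.zeros((406,800,3),np.uint8);h[:,:420]=a;h[:380,420:]=b
cv2.imwrite("pics/crop2.png",h)
E
```

```text
(no output)
```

View pics/crop2.png

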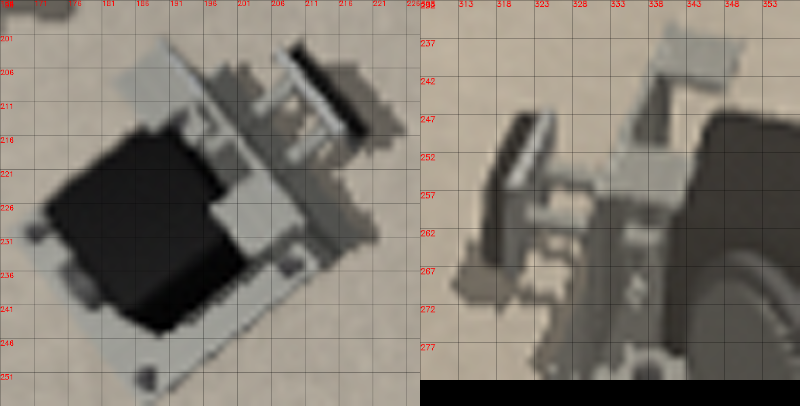

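```bash
python3 - <<'E'
from h import *
t=lambda ps:np.float64(ps)/6.774-.5+[166,196]
s=lambda ps:(np.float64(ps)-[420,0])/7.6-.5+[308,232]
an=lambda v:np.degrees(np.arctan2(v[1],v[0]))
for nm,n,p,z in[("strip",'top',t([(283,48),(345,132)]),.062),("front",'top',t([(295,43),(357,132)]),.062),("upright",'top',t([(163,42),(302,215)]),.092),
 ("base",'top',t([(22,245),(158,400)]),.003),("baseside",'top',t([(158,400),(320,265)]),.003),("scene front",'scene',s([(486,190),(517,113)]),.062)]:
    P=at(n,p,z);d=P[1]-P[0];print(nm,P[:,:2].ravel(),"mid",P.mean(0)[:2],"len",np.linalg.norm(d),"ang",an(d))
E
```

```text
strip [0.5823 0.2656 0.5443 0.2339] mid [0.5633 0.2498] len 0.04946181293675555 ang -140.2679532462305
front [0.5849 0.2602 0.5445 0.2285] mid [0.5647 0.2443] len 0.05137832874811768 ang -141.8200290507464
upright [0.5761 0.3136 0.5004 0.2447] mid [0.5382 0.2791] len 0.10232776009248888 ang -137.65964970134567
base [0.4943 0.3954 0.4237 0.3234] mid [0.459  0.3594] len 0.10087761824413802 ang -134.43465124180426
baseside [0.4237 0.3234 0.491  0.2517] mid [0.4574 0.2876] len 0.09832852209029934 ang -46.78085294339474
scene front [0.5879 0.2648 0.5532 0.2314] mid [0.5705 0.2481] len 0.048126195011886995 ang -136.0747011153275
```

Call:
drive_tool(
  targets=[
    [[0, 0, 0, 6.85], [0, 0, 0, 6.85], [0, 0, 0, 6.85], [0, 0, 0, 6.85], [0, 0, 0, 6.85], [0, 0, 0, 6.85], [0, 0, 0, 6.85], [0, 0, 0, 6.85]],
  ],
  hand=1,
)

```text
t: 0.77
eef_pos: [0.1215, -0.5361, 0.2182]
eef_rot: [0.932, -0.361, -0.0, -0.001]
force: [-0.2, -0.7, 0.1]
opening: 0.998
```

Call:
drive_tool(
  targets=[
    [[0.008, -0.0344, 0, 0], [0.008, -0.0344, 0, 0], [0.008, -0.0344, 0, 0], [0.008, -0.0344, 0, 0], [0.008, -0.0344, 0, 0], [0.008, -0.0344, 0, 0], [0.008, -0.0344, 0, 0], [0.008, -0.0344, 0, 0], [0.008, -0.0344, 0, 0], [0.008, -0.0344, 0, 0]],
  ],
)

```text
t: 1.6
eef_pos: [0.4124, -0.333, 0.2184]
eef_rot: [0.933, -0.359, -0.0, -0.0]
force: [0.7, -0.9, 0.6]
opening: 1.003
```

Call:
drive_tool(
  targets=[
    [[0.008, -0.0344, 0, 0], [0.008, -0.0344, 0, 0], [0.008, -0.0344, 0, 0], [0.008, -0.0344, 0, 0], [0.008, -0.0344, 0, 0], [0, 0, 0.02, 0], [0, 0, 0.02, 0], [0, 0, 0.02, 0], [0, 0, 0, 0], [0, 0, 0, 0]],
  ],
)

```text
t: 2.43
eef_pos: [0.5553, -0.2329, 0.1574]
eef_rot: [0.933, -0.359, -0.002, -0.0]
force: [0.3, -0.1, 0.1]
opening: 1.001
```

```bash
cat >> h.py <<'E'
def go(x,y,z,yaw):
    s=bot.sense();x0=s["eef_pos"];R=cv2.Rodrigues(np.zeros(3))[0]
    from scipy.spatial.transform import Rotation as Ro
    M=Ro.from_quat(s["eef_rot"]).as_matrix();cur=np.degrees(np.arctan2(M[1,0],M[0,0]))
    print("t",s["t"],"pos",x0,"yaw",cur,"j6",s["joint_pos"][5],"F",s["force"],"open",s["opening"])
    print("turn",(cur-yaw+180)%360-180,"shift(before turn)",M.T@(np.array([x,y,z])-x0))
    c,sn=np.cos(np.radians(yaw)),np.sin(np.radians(yaw))
    print("shift(after turn)",np.array([[c,sn,0],[sn,-c,0],[0,0,-1]])@(np.array([x,y,z])-x0))
E
python3 -c "
from h import *
go(.555,-.233,.02,-42)
cv2.imwrite('pics/s1.png',cv2.resize(bot.snapshot('scene')[110:230,190:350,::-1],None,fx=4,fy=4,interpolation=2))"
```

```text
t 2.4333 pos [ 0.5553 -0.2329  0.1574] yaw -42.02823801429413 j6 1.7222023546878034 F [ 0.2596 -0.0862  0.0909] open 1.0007359000355296
turn -0.028238014294117875 shift(before turn) [0.0004 0.0002 0.1374]
shift(after turn) [-0.0001  0.0003  0.1374]
```

View pics/s1.png

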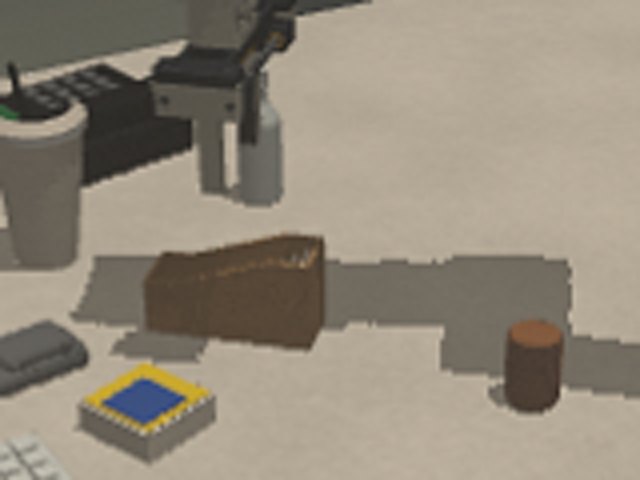

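The gripper is over the middle of the file, with the jaws spanning its width (file at about (235,290) in the crop). I'll descend and grip.

Call:
drive_tool(
  targets=[
    [[0, 0, 0.02, 0], [0, 0, 0.02, 0], [0, 0, 0.02, 0], [0, 0, 0.02, 0], [0, 0, 0.02, 0], [0, 0, 0.02, 0], [0, 0, 0.01, 0], [0, 0, 0.007, 0], [0, 0, 0, 0], [0, 0, 0, 0]],
  ],
)

```text
t: 3.32
eef_pos: [0.5568, -0.2341, 0.0227]
eef_rot: [0.933, -0.359, 0.001, 0.0]
force: [-1.0, -0.0, 0.3]
opening: 1.002
```

Call:
drive_tool(
  targets=[
    [[0, 0, 0, 0], [0, 0, 0, 0], [0, 0, 0, 0], [0, 0, 0, 0], [0, 0, 0, 0], [0, 0, 0, 0], [0, 0, 0, 0], [0, 0, 0, 0], [0, 0, 0, 0], [0, 0, 0, 0]],
  ],
  hand=-1,
)

```text
t: 4.15
eef_pos: [0.5561, -0.2338, 0.0219]
eef_rot: [0.933, -0.359, 0.0, 0.0]
force: [-2.3, -1.6, 3.3]
opening: 0.6
```

Call:
drive_tool(
  targets=[
    [[0, 0, 0, 0], [0, 0, -0.003, 0], [0, 0, -0.003, 0], [0, 0, -0.002, 0], [0, 0, 0, 0], [0, 0, 0, 0]],
  ],
)

```text
t: 4.65
eef_pos: [0.5562, -0.2333, 0.0295]
eef_rot: [0.933, -0.359, -0.0, -0.0]
force: [0.3, -0.1, -3.7]
opening: 0.602
```

```bash
python3 - <<'E'
from h import *
u=np.array([np.cos(np.radians(131.5)),np.sin(np.radians(131.5))]);p=np.array([.566,.2455])
for d in(.075+.06,):
    g=p-u*d;print(g);go(*g,.028,-48.5)
im=bot.snapshot('top');cv2.imwrite('pics/t1.png',cv2.resize(im[170:270,320:420,::-1],None,fx=5,fy=5,interpolation=2))
E
```

```text
[0.6555 0.1444]
t 4.65 pos [ 0.5562 -0.2333  0.0295] yaw -42.03131926870713 j6 1.7222372032548638 F [ 0.3392 -0.0917 -3.7262] open 0.6021894461547702
turn 6.468680731292864 shift(before turn) [-0.1792 -0.347   0.0016]
shift(after turn) [-0.2171 -0.3246  0.0015]
```

View pics/t1.png

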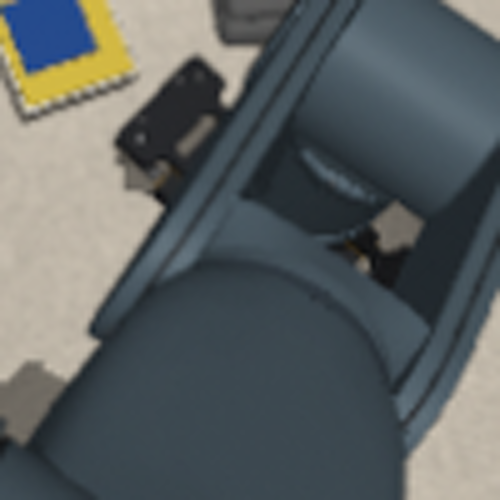

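The arm hides the file from the top camera, but the opening of 56 mm confirms the grip. I'll lift clear of the notes, carry over to the stamp side and lower.

Call:
drive_tool(
  targets=[
    [[0, 0, -0.01, 0], [0, 0, -0.02, 3.2], [0, 0, -0.02, 3.27], [0, 0, -0.02, 0], [-0.005, -0.008, 0, 0], [-0.014, -0.021, 0, 0], [-0.014, -0.021, 0, 0], [-0.014, -0.021, 0, 0], [-0.014, -0.021, 0, 0], [-0.014, -0.021, 0, 0]],
  ],
)

```text
t: 5.53
eef_pos: [0.5908, -0.1004, 0.0988]
eef_rot: [0.912, -0.411, -0.001, -0.0]
force: [-0.3, 0.3, -4.1]
opening: 0.599
```

Call:
drive_tool(
  targets=[
    [[-0.014, -0.021, 0, 0], [-0.014, -0.021, 0, 0], [-0.014, -0.021, 0, 0], [-0.014, -0.021, 0, 0], [-0.014, -0.021, 0, 0], [-0.014, -0.021, 0, 0], [-0.014, -0.021, 0, 0], [-0.014, -0.021, 0, 0], [-0.014, -0.021, 0, 0], [-0.014, -0.021, 0, 0]],
  ],
)

```text
t: 6.37
eef_pos: [0.6549, 0.1436, 0.0985]
eef_rot: [0.912, -0.41, -0.001, 0.0]
force: [0.6, -0.3, -3.6]
opening: 0.599
```

Call:
drive_tool(
  targets=[
    [[-0.002, -0.0016, 0, 0], [0, 0, 0.015, 0], [0, 0, 0.02, 0], [0, 0, 0.02, 0], [0, 0, 0.01, 0], [0, 0, 0.0065, 0], [0, 0, 0, 0], [0, 0, 0, 0]],
  ],
)

```text
t: 7.03
eef_pos: [0.6557, 0.1441, 0.0283]
eef_rot: [0.912, -0.411, 0.0, -0.0]
force: [-0.5, -0.2, -2.5]
opening: 0.603
```

```bash
python3 - <<'E'
from h import *
go(.6555,.1444,.026,-48.5)
f=lambda im,x,y,w,h,k:cv2.resize(im[y:y+h,x:x+w,::-1],None,fx=k,fy=k,interpolation=2)
a=f(bot.snapshot('top'),170,150,100,100,4);b=f(bot.snapshot('scene'),270,190,100,100,4)
cv2.imwrite('pics/c3.png',np.hstack([a,b]))
E
```

```text
t 7.0333 pos [0.6557 0.1441 0.0283] yaw -48.51038230539437 j6 2.4679059150671567 F [-0.4834 -0.1661 -2.4612] open 0.6029683735794829
turn -0.010382305394387004 shift(before turn) [-0.0004 -0.0001  0.0023]
shift(after turn) [-0.0004 -0.0001  0.0023]
```

View pics/c3.png

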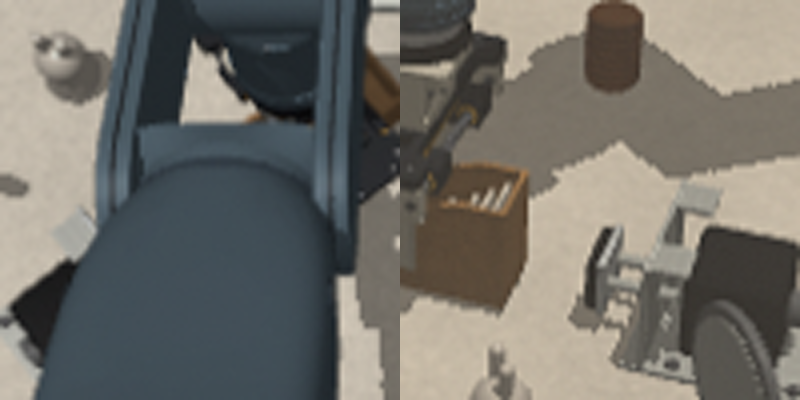

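In the scene crop the tall end's rim runs from about (502,212) to (527,172), with its bottom corner at (502,312), and the plate stands ahead of it. Both are in the same view, so I can compare alignment free of calibration bias.

```bash
python3 - <<'E'
from h import *
c=lambda ps:(np.float64(ps)-[400,0])/4-.5+[270,190]
an=lambda v:np.degrees(np.arctan2(v[1],v[0]))
E=at('scene',c([(503,213),(527,171)]),.0903);b=at('scene',c([(502,313),(526,270)]),.0063)
P=at('scene',[(316.2,256.5),(320.3,246.4)],.062);Q=at('scene',c([(590,260),(607,226)]),.062)
for n,X in(("rim",E),("bot",b),("plate",P),("plate now",Q)):print(n,X[:,:2].ravel(),X.mean(0)[:2],an(X[1]-X[0]),np.linalg.norm(X[1]-X[0]))
p=bot.sense()["eef_pos"][:2];u=np.array([np.cos(np.radians(131.5)),np.sin(np.radians(131.5))]);v=np.array([-u[1],u[0]])
te=p+.075*u;print("expected tall end",te)
for n,X in(("rim",E),("bot",b),("plate",P),("platenow",Q)):
  d=X.mean(0)[:2]-te;print(n,"ahead",d@u,"lat",d@v)
E
```

```text
rim [0.626  0.2149 0.586  0.1802] [0.606  0.1976] -139.04484943567422 0.05293177221985471
bot [0.6285 0.2207 0.5885 0.1868] [0.6085 0.2038] -139.74528274762372 0.05247267249582728
plate [0.5878 0.2648 0.5532 0.2316] [0.5705 0.2482] -136.18513734660866 0.04800067717650146
plate now [0.5811 0.2584 0.5498 0.2313] [0.5655 0.2449] -139.18613720334665 0.04138089327830435
expected tall end [0.6068 0.2003]
rim ahead -0.0014677663219858027 lat 0.0024107379264480065
bot ahead 0.001538376657652275 lat -0.0035593330239225116
plate ahead 0.06000346010908919 lat -0.0045625549996924685
platenow ahead 0.060812407365697964 lat 0.00142892586460917
```

Alignment is good: about 3 mm lateral and 3° or less. I'll approach, then press in small steps while watching the force.

Call:
drive_tool(
  targets=[
    [[-0.01, 0, 0, 0], [-0.01, 0, 0, 0], [-0.01, 0, 0, 0], [-0.01, 0, 0, 0], [-0.008, 0, 0, 0], [-0.004, 0, 0, 0], [0, 0, 0, 0], [0, 0, 0, 0]],
  ],
)

```text
t: 7.8
eef_pos: [0.621, 0.1834, 0.0283]
eef_rot: [0.912, -0.41, 0.0, -0.0]
force: [0.2, -0.2, -3.7]
opening: 0.601
```

Call:
drive_tool(
  targets=[
    [[-0.003, 0, 0, 0], [-0.003, 0, 0, 0], [-0.002, 0, 0, 0], [0, 0, 0, 0]],
  ],
)

```text
t: 8.13
eef_pos: [0.6164, 0.1886, 0.0283]
eef_rot: [0.912, -0.411, 0.001, 0.0]
force: [2.6, -3.0, -3.4]
opening: 0.604
```

Call:
drive_tool(
  targets=[
    [[-0.002, 0, 0, 0], [-0.002, 0, 0, 0], [0, 0, 0, 0], [0, 0, 0, 0]],
  ],
)

```text
t: 8.47
eef_pos: [0.6136, 0.1917, 0.0283]
eef_rot: [0.912, -0.411, 0.0, -0.0]
force: [3.9, -3.3, -4.1]
opening: 0.599
```

Call:
drive_tool(
  targets=[
    [[-0.002, 0, 0, 0], [-0.002, 0, 0, 0], [0, 0, 0, 0], [0, 0, 0, 0]],
  ],
)

```text
t: 8.8
eef_pos: [0.6111, 0.1945, 0.0283]
eef_rot: [0.912, -0.411, 0.001, 0.0]
force: [4.1, -5.4, -4.8]
opening: 0.598
```

Call:
drive_tool(
  targets=[
    [[0, 0, 0, 0], [0, 0, 0, 0], [0, 0, 0, 0], [0, 0, 0, 0]],
  ],
)

```text
t: 9.13
eef_pos: [0.6112, 0.1944, 0.0283]
eef_rot: [0.912, -0.411, 0.001, 0.0]
force: [4.2, -5.4, -3.4]
opening: 0.6
```

Call:
drive_tool(
  targets=[
    [[-0.001, 0, 0, 0], [0, 0, 0, 0], [0, 0, 0, 0], [0, 0, 0, 0]],
  ],
)

```text
t: 9.47
eef_pos: [0.6106, 0.1951, 0.0283]
eef_rot: [0.912, -0.411, 0.001, 0.0]
force: [4.4, -5.6, -3.6]
opening: 0.599
```

```bash
python3 - <<'E'
from h import *
fs=[]
for i in range(4):
    im=bot.snapshot('scene');fs.append(bot.sense()["force"])
print(np.array(fs),np.mean(fs,0))
cv2.imwrite('pics/c4.png',cv2.resize(im[200:290,290:390,::-1],None,fx=6,fy=6,interpolation=2))
E
```

```text
[[ 5.2203 -4.5072 -4.9126]
 [ 4.7186 -5.2875 -4.9354]
 [ 4.2634 -5.003  -4.19  ]
 [ 4.0971 -5.6469 -4.3736]] [ 4.5749 -5.1111 -4.6029]
```

View pics/c4.png

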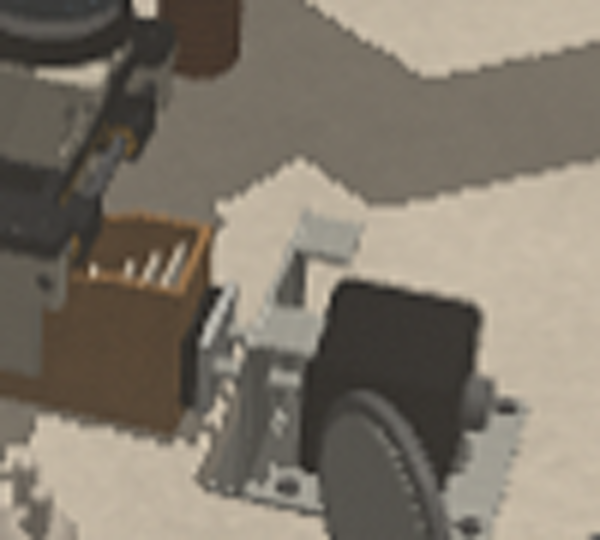

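The tall end is flush and central on the plate. Force is about 6.9 N, which is about 11 mm of travel without hitting the stop, held for over 0.7 s. I'll draw back, lift and turn by 180°.

Call:
drive_tool(
  targets=[
    [[0.004, 0, 0, 0], [0.008, 0, 0, 0], [0.015, 0, 0, 0], [0.018, 0, 0, 0], [0.018, 0, -0.005, 0], [0.018, 0, -0.01, 0], [0.018, 0, -0.01, 0], [0.014, 0, -0.01, 0], [0.007, 0, -0.005, 0], [0, 0, 0, 0]],
  ],
)

```text
t: 10.5
eef_pos: [0.6916, 0.1036, 0.0694]
eef_rot: [0.911, -0.412, 0.001, -0.001]
force: [0.7, 0.3, -4.2]
opening: 0.601
```

Call:
drive_tool(
  targets=[
    [[0, 0, 0, -3], [0, 0, 0, -6], [0, 0, 0, -6], [0, 0, 0, -6], [0, 0, 0, -6], [0, 0, 0, -6], [0, 0, 0, -6], [0, 0, 0, -6], [0, 0, 0, -6], [0, 0, 0, -6]],
  ],
)

```text
t: 11.33
eef_pos: [0.688, 0.1067, 0.067]
eef_rot: [0.997, 0.077, -0.001, -0.0]
force: [0.3, 0.6, -3.6]
opening: 0.603
```

Call:
drive_tool(
  targets=[
    [[0, 0, 0, -6], [0, 0, 0, -6], [0, 0, 0, -6], [0, 0, 0, -6], [0, 0, 0, -6], [0, 0, 0, -6], [0, 0, 0, -6], [0, 0, 0, -6], [0, 0, 0, -6], [0, 0, 0, -6]],
  ],
)

```text
t: 12.17
eef_pos: [0.688, 0.1067, 0.067]
eef_rot: [0.825, 0.565, -0.001, -0.001]
force: [0.1, 0.7, -2.9]
opening: 0.602
```

Call:
drive_tool(
  targets=[
    [[0, 0, 0, -6], [0, 0, 0, -6], [0, 0, 0, -6], [0, 0, 0, -6], [0, 0, 0, -6], [0, 0, 0, -6], [0, 0, 0, -6], [0, 0, 0, -6], [0, 0, 0, -6], [0, 0, 0, -6]],
  ],
)

```text
t: 13.0
eef_pos: [0.688, 0.1067, 0.067]
eef_rot: [0.432, 0.902, -0.0, -0.001]
force: [-0.3, -0.3, -3.3]
opening: 0.602
```

Call:
drive_tool(
  targets=[
    [[0, 0, 0, -3], [0, 0, 0.01, 0], [0, 0, 0.015, 0], [0, 0, 0.01, 0], [0, 0, 0.005, 0], [0, 0, 0, 0], [0, 0, 0, 0]],
  ],
)

```text
t: 13.58
eef_pos: [0.6889, 0.106, 0.0274]
eef_rot: [0.411, 0.912, -0.0, -0.001]
force: [-0.3, 0.6, -3.4]
opening: 0.601
```

```bash
python3 - <<'E'
from h import *
go(.6555,.1444,.0283,131.5)
im=bot.snapshot('scene');cv2.imwrite('pics/c5.png',cv2.resize(im[190:290,240:390,::-1],None,fx=5,fy=5,interpolation=2))
E
```

```text
t 13.5833 pos [0.6889 0.106  0.0274] yaw 131.466885933269 j6 -0.730804418563289 F [-0.346   0.5748 -3.4326] open 0.6006186055965206
turn -0.03311406673100237 shift(before turn) [ 0.0509  0.0004 -0.0008]
shift(after turn) [ 0.0509  0.0004 -0.0009]
```

View pics/c5.png

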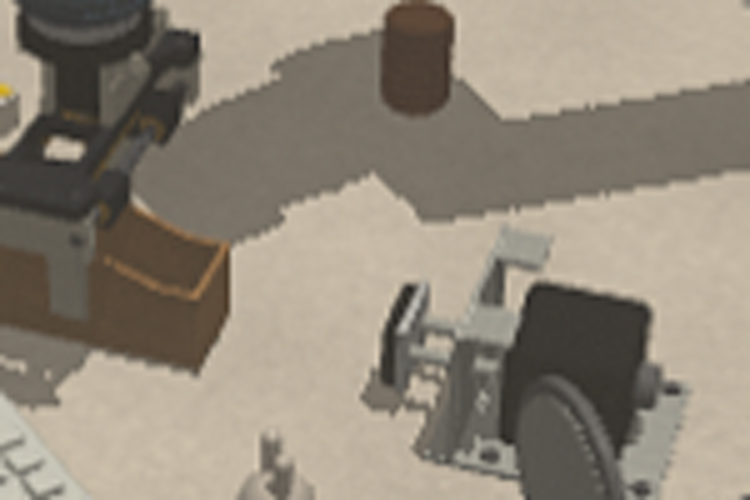

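The low end (rim about (195,295)-(228,243)) now faces the plate, which is fully out again. I'll press it in the same way.

Call:
drive_tool(
  targets=[
    [[0.008, 0, 0, 0], [0.016, 0, 0, 0], [0.018, 0, 0, 0], [0.018, 0, 0, 0], [0.016, 0, 0, 0], [0.01, 0, 0, 0], [0.008, 0, 0, 0], [0.004, 0, 0, 0], [0, 0, 0, 0], [0, 0, 0, 0]],
  ],
)

```text
t: 14.47
eef_pos: [0.6249, 0.1791, 0.0284]
eef_rot: [0.411, 0.912, 0.0, 0.0]
force: [0.2, -0.5, -3.7]
opening: 0.596
```

Call:
drive_tool(
  targets=[
    [[0.003, 0, 0, 0], [0.003, 0, 0, 0], [0.002, 0, 0, 0], [0, 0, 0, 0]],
  ],
)

```text
t: 14.8
eef_pos: [0.6188, 0.1854, 0.028]
eef_rot: [0.411, 0.912, -0.0, -0.0]
force: [0.1, 0.3, -3.8]
opening: 0.602
```

Call:
drive_tool(
  targets=[
    [[0.002, 0, 0, 0], [0.002, 0, 0, 0], [0.002, 0, 0, 0], [0, 0, 0, 0], [0, 0, 0, 0]],
  ],
)

```text
t: 15.22
eef_pos: [0.6155, 0.1893, 0.0282]
eef_rot: [0.411, 0.912, -0.0, 0.0]
force: [1.9, -2.9, -4.8]
opening: 0.6
```

Call:
drive_tool(
  targets=[
    [[0.002, 0, 0, 0], [0.002, 0, 0, 0], [0.002, 0, 0, 0], [0, 0, 0, 0], [0, 0, 0, 0]],
  ],
)

```text
t: 15.63
eef_pos: [0.6118, 0.1935, 0.0283]
eef_rot: [0.411, 0.912, -0.0, 0.001]
force: [3.6, -5.2, -3.6]
opening: 0.599
```

Call:
drive_tool(
  targets=[
    [[0.001, 0, 0, 0], [0.001, 0, 0, 0], [0, 0, 0, 0], [0, 0, 0, 0], [0, 0, 0, 0]],
  ],
)

```text
t: 16.05
eef_pos: [0.6107, 0.1947, 0.0283]
eef_rot: [0.411, 0.912, -0.0, 0.001]
force: [3.7, -5.9, -4.5]
opening: 0.602
```

```bash
python3 - <<'E'
from h import *
fs=[]
for i in range(5):
    im=bot.snapshot('scene');fs.append(bot.sense()["force"])
print(np.mean(fs,0),np.hypot(*np.mean(fs,0)[:2]),bot.sense()["eef_pos"])
cv2.imwrite('pics/c6.png',cv2.resize(im[200:290,290:390,::-1],None,fx=6,fy=6,interpolation=2))
E
```

```text
[ 3.482  -5.8282 -5.2947] 6.78910484510805 [0.6107 0.1947 0.0283]
```

View pics/c6.png

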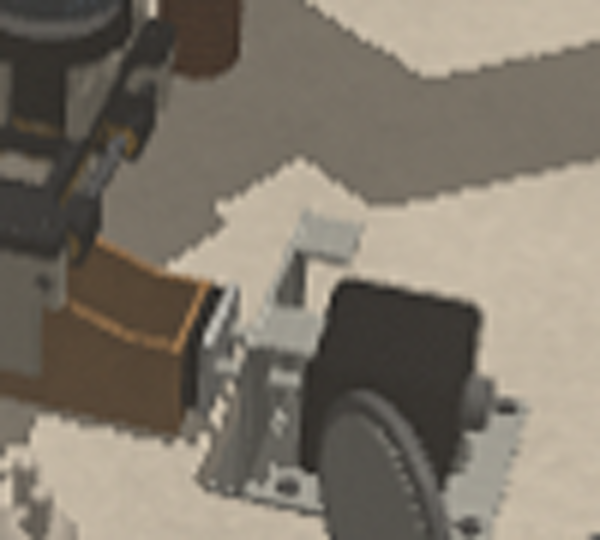

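The low end is flush and the plate is pressed to the same place as before (6.8 N, about 11 mm). I'll draw back, set the file down, release and lift away.

Call:
drive_tool(
  targets=[
    [[-0.004, 0, 0, 0], [-0.008, 0, 0, 0], [-0.014, 0, 0, 0], [-0.014, 0, 0, 0], [-0.014, 0, 0, 0], [-0.01, 0, 0, 0], [-0.006, 0, 0, 0], [0, 0, 0.003, 0], [0, 0, 0.0025, 0], [0, 0, 0, 0]],
  ],
)

```text
t: 17.13
eef_pos: [0.6557, 0.1436, 0.0221]
eef_rot: [0.411, 0.912, -0.0, -0.0]
force: [0.2, 0.3, -3.4]
opening: 0.598
```

Call:
drive_tool(
  targets=[
    [[0, 0, 0.0005, 0], [0, 0, 0, 0], [0, 0, 0, 0], [0, 0, 0, 0]],
  ],
)

```text
t: 17.47
eef_pos: [0.6559, 0.1438, 0.0221]
eef_rot: [0.41, 0.912, -0.0, -0.0]
force: [1.3, -0.8, -3.4]
opening: 0.601
```

Call:
drive_tool(
  targets=[
    [[0, 0, 0.0005, 0], [0, 0, 0.0005, 0], [0, 0, 0, 0], [0, 0, 0, 0]],
  ],
)

```text
t: 17.8
eef_pos: [0.6561, 0.1437, 0.0219]
eef_rot: [0.411, 0.912, 0.0, -0.0]
force: [-3.4, 1.4, 4.1]
opening: 0.605
```

It has touched down: the vertical force went from -3.4 to +4.1 N. Opening now.

Call:
drive_tool(
  targets=[
    [[0, 0, 0, 0], [0, 0, 0, 0], [0, 0, 0, 0], [0, 0, 0, 0], [0, 0, 0, 0], [0, 0, 0, 0], [0, 0, 0, 0], [0, 0, 0, 0], [0, 0, 0, 0], [0, 0, 0, 0]],
  ],
  hand=1,
)

```text
t: 18.63
eef_pos: [0.6562, 0.1434, 0.0211]
eef_rot: [0.411, 0.912, 0.0, -0.0]
force: [0.0, -0.2, 0.2]
opening: 0.998
```

Call:
drive_tool(
  targets=[
    [[0, 0, -0.005, 0], [0, 0, -0.015, 0], [0, 0, -0.02, 0], [0, 0, -0.03, 0], [0, 0, -0.03, 0], [0, 0, -0.03, 0], [0, 0, -0.02, 0], [0, 0, 0, 0], [0, 0, 0, 0], [0, 0, 0, 0]],
  ],
)

```text
t: 19.47
eef_pos: [0.6555, 0.1433, 0.1702]
eef_rot: [0.411, 0.912, -0.0, -0.001]
force: [0.1, 0.1, 0.3]
opening: 0.997
```

```bash
python3 - <<'E'
from h import *
im=bot.snapshot('scene');cv2.imwrite('pics/c7.png',im[:,:,::-1]);print(bot.sense())
E
```

```text
{'t': 19.5167, 'joint_pos': array([ 0.0493,  0.5085,  1.2836, -0.    ,  1.3525, -0.6749]), 'joint_vel': array([-0.0025,  0.0118,  0.0064,  0.0004, -0.0009, -0.0004]), 'joint_torque': array([  0.0446, -58.9135, -29.1794,   0.0532,   0.0487,   0.0003]), 'eef_pos': array([0.6551, 0.1433, 0.1694]), 'eef_rot': array([ 0.4108,  0.9117, -0.0007, -0.0013]), 'force': array([-0.134 ,  0.2264, -0.788 ]), 'moment': array([-0.0122, -0.1361, -0.0045]), 'opening': 1.0001226599703112}
```

View pics/c7.png

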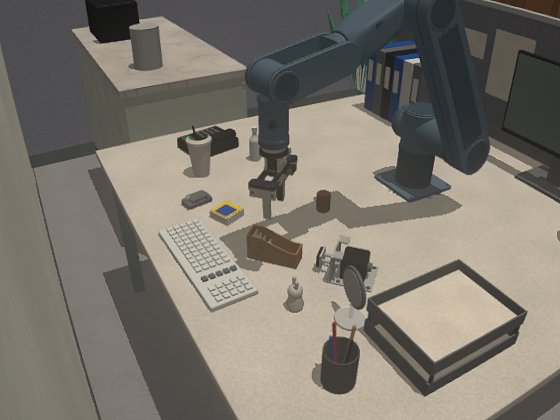

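The file stands upright at about (274,246), clear of the stamp plate at (320,257) and of the keyboard. The bystanders are where they were.

```bash
python3 -c "
from plant import bot
print(bot.finish_job())"
```

```text
the job is handed in; nothing more can be done
None
```

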